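Set up the harness test station for the next batch

ROBOT

A 6-joint arm with a two-finger parallel gripper is mounted at the origin on the work surface. World frame = base frame: x ahead of the robot, y to its left, z up, the work surface at z = 0. Lengths are in m, angles in degrees, forces in N, time in s.
With the tool pointing down it reaches from about 0.375 to 0.9 m from the base axis. Payload 3.1 kg.
Tool frame: the origin (TCP) lies on the centre line of the jaws, within the pads' length; the fingertips stand 8 mm ahead of it and the grasp point (between the pads) lies 11 mm behind it (bot.tip_extent is the distance from the TCP to the fingertips, in m); z points along the fingers, y is the line along which they close (so a half turn about z gives the same grasp; the last joint's range is limited). The gripper opens to 87 mm and grips with 3 to 60 N. Pads are 19 mm wide; open, the fingers measure 117 mm over their backs; the gripper's body (75 mm by 190 mm) begins 51 mm behind the grasp point.
Start: joints at [64.544, 30.224, 82.088, -0, 67.689, -10.227], TCP at [0.164, 0.603, 0.196] pointing down, gripper open.
Joint ranges: [-176.69, 176.69], [-43.24, 126.21], [12.49, 139.97], [-82, 262], [0, 151.66], [-163.58, 163.58]. Speed limits (degrees/s): [159.86, 159.86, 180, 180, 180, 180].

INTERFACE

Orientations are given as a 3x3 rotation matrix whose columns are the frame's x, y, z axes.
In Python, from rig import bot, vision, workorder gives the robot as it stands.
- The arm moves only by the shell command python3 -m handwheel 'ROWS'. ROWS is JSON, a list of rows, each an object with "delta_rot": the turn, a rotation vector about the tool's x, y, z in rad, a list of three; "xyz": the shift along the tool's x, y, z in mm, a list of three; "hand": the closure, from -1 (fully open) to 1 (shut). A call has exactly 5 rows; each row is the pose to reach, as a shift and turn from the pose commanded when the call began, along the tool's axes at that moment; what a row does not reach only later rows make up. A row lasts 1/8 s, in which the tool goes at most 62.5 mm and 10.7 degrees, less where a joint would pass 70% of its speed; a pose out of reach is approached as far as the arm can. A call with a gripper value outside its range is refused whole. The fingers move at their own pace and stop on an object; the grip force is fixed at half the most. Time passes only in rows, so rows that repeat a pose let the fingers close, or fill a call up. It gives the time, the measured TCP pose, the force, the opening and the grip force at its end, in the units of the state.
- bot.read_state(): the state, without advancing time (a new reading comes with each control period).
- vision.capture(name): name is "scene" or "top"; returns the picture (400x640x3 uint8, red, green, blue); there is no depth.
- vision.camera_model(name): a dict with "camera_matrix" (3x3 intrinsics, pixels), "camera_from_world" (4x4, takes a point from world to camera coordinates). Camera axes: x right, y up, looking along -z (the intrinsics and any distortion apply to the point x, -y, -z); pixel columns grow to the right and rows downward; lengths in m; the calibration is good to about 2 mm. A picture is of the moment at which its call begins. camera_model takes no time and is no camera call.
- workorder.hand_in(): hands the job in; it is judged then, once.
The state is a dict: "time_s": time; "joint_positions": joint angles; "qvel": joint speeds; "tau": joint torques, N m; "position": TCP position; "tcp_rot": TCP orientation; "force": force on the tool from outside, world axes, zero at the start; "moment": the same for the moment, N m; "opening": opening from 0.0 (shut) to 1.0 (fully open); "grasp_force": force on a finger pad.
Only numpy, scipy, OpenCV 4.12 (cv2) and the standard library are available. Lean on these libraries where they do the work, as an engineer would, in place of code of your own. Each camera call takes 0.05 s, during which the arm holds its last target. There are 200 camera calls.

TASK

Set up the test station: first put the black header block in the outline in the middle of the tester's green board, lengthwise along the board, then the steel hold-down weight centred on top of the header and lengthwise with it. Stand the round plug between the tester and the readout box, on the bench 30 mm from the tester's side and level with the middle of that side, and stand the tall probe stand upright behind the readout box (on the side away from the robot), centred, 30 mm from its back. Leave the tape roll, the bin and the screwdriver where they are.

Things in the scene. Friction and masses are not known exactly. Their poses are not given: they have to be found in the camera images.
- tester: cable tester, fixed: flat white box 100 (x) x 120 (y) x 30 mm with a green circuit board 80 x 104 x 4 mm on it (top 34 mm above the bench); a white outline 36 x 74 mm, long along y, in mid-board marks the header place. Origin: centre of the underside, on the bench; z up, x away from the robot (within 0.25 rad), y to the left. Stands left or right of the readout box
- readout: readout box, fixed: grey box 60 (x) x 120 (y) x 45 mm high with a black-framed green screen and a round button on the half of its top towards the robot and vent slots on the half away from it. Origin: centre of the underside, on the bench; z up, x towards its back (away from the robot, within 0.25 rad), y to the left
- header: black connector header block, 32 (x) x 70 (y) x 24 mm high, two rows of small brass contacts on top, about 0.09 kg, loose. Origin: centre of the underside; z up, y along its length
- weight: hold-down weight: steel plate 26 (x) x 60 (y) x 10 mm with an upright black handle block on its middle, 14 (x) x 32 (y) mm, from 10 to 36 mm above the underside; about 0.2 kg, loose. Origin: centre of the underside; z up, y along its length
- round_plug: round aluminium plug, upright cylinder 44 mm in diameter and 36 mm high, black face with six brass pins on top, about 0.12 kg, loose. Origin: centre of the underside; z up
- probe_stand: tall grey probe stand, 36 x 36 mm and 70 mm high, four dark holes in its top, about 0.15 kg, loose, stands upright. Origin: centre of the underside; z up, x and y square to its sides
- tape: bystander: roll of brown tape lying flat, 100 mm in diameter, 48 mm high, loose. Origin: centre of the underside
- bin: bystander: open grey parts bin 150 (x) x 110 (y) x 65 mm high, loose. Origin: centre of the underside
- screwdriver: bystander: screwdriver about 190 mm long lying on the bench beyond the station, loose. Origin: below its mid-length, at bench level, x along it towards the tip
There are look-alikes about, which are no part of the job. Leave any red look-alike of the probe_stand alone. Leave any purple look-alike of the weight alone.

How it is judged (in metres and radians):
On the way, in this order (a step that is already met when the one before it is completed fails the run):
1. the header lies on the middle of the tester's board, lengthwise, let go (x of header in the frame of tester between -0.012 and 0.012 m and y of header in the frame of tester between -0.012 and 0.012 m and z of header in the frame of tester between 0.03 and 0.038 m and angle between the y axis of header and the y axis of tester, either way round below 0.2 rad and angle between header's own z axis and vertical below 0.1 rad and contact force between header and the fingers below 0.3 N and linear speed of header below 0.02 m/s), for 0.2 s.
2. the weight lies on the middle of the header, lengthwise, let go (x of weight in the frame of header between -0.008 and 0.008 m and y of weight in the frame of header between -0.012 and 0.012 m and z of weight in the frame of header between 0.02 and 0.028 m and angle between the y axis of weight and the y axis of header, either way round below 0.2 rad and angle between weight's own z axis and vertical below 0.1 rad and contact force between weight and the fingers below 0.3 N and linear speed of weight below 0.02 m/s), for 0.2 s.
At the end, for the whole second after the job is handed in: Header flat and lengthwise on the board centre (12 mm, 0.2 rad); weight flat and lengthwise on it (8 mm across, 12 along, 0.2 rad); plug upright 30 mm off the tester side facing the readout; probe stand upright 30 mm behind the readout, both centred (14 mm each way); all let go, at rest (all of step 1 and all of step 2 and x of round_plug in the frame of tester between -0.014 and 0.014 m and ((y of round_plug in the frame of tester between 0.098 and 0.126 m and y of readout in the frame of tester above 0 m) or (y of round_plug in the frame of tester between -0.126 and -0.098 m and y of readout in the frame of tester below 0 m)) and height (world z) of round_plug between -0.004 and 0.004 m and angle between each of round_plug, probe_stand's own z axis and vertical below 0.1 rad and contact force between each of round_plug, probe_stand and the fingers below 0.3 N and linear speed of each of round_plug, probe_stand below 0.02 m/s and x of probe_stand in the frame of readout between 0.064 and 0.092 m and y of probe_stand in the frame of readout between -0.014 and 0.014 m and height (world z) of probe_stand between -0.004 and 0.004 m); the robot touches nothing.
It fails at once if the tape roll is moved by more than 20 mm (distance of tape from where it was at the start of the episode above 0.02 m).
It fails at once if the grey bin is moved by more than 20 mm (distance of bin from where it was at the start of the episode above 0.02 m).
It fails at once if the screwdriver is moved by more than 20 mm (distance of screwdriver from where it was at the start of the episode above 0.02 m).
It also fails if it takes over 120 s, if anything falls off the work surface, if the arm or the gripper's body presses on something with over 40 N, if the wrist force passes 120 N, or if a joint passes its speed limit or range.

## Working session

There is one attempt and no reset: what is moved stays moved. The work goes in short steps, Python scripts to look and compute and a shell command to move; the robot and the scene stay as the last step left them, time stands still between calls to the robot, and variables do not carry over. Pictures are saved under pics/ and viewed, at most 14 in all, crops included, and the job is handed in when it is done.

```bash
mkdir -p pics; ls
python3 - <<'E'
from rig import bot, vision
import cv2
for n in("scene","top"):
    cv2.imwrite(f"pics/{n}0.png",vision.capture(n)[:,:,::-1]); m=vision.camera_model(n); print(m)
s=bot.read_state();print(s)
E
```

```text
pics
{'camera_matrix': array([[367.49882379,   0.        , 317.67618322],
       [  0.        , 367.49882379, 202.01112517],
       [  0.        ,   0.        ,   1.        ]]), 'camera_from_world': array([[-0.52676413,  0.84998334,  0.00691952,  0.31156103],
       [-0.59714013, -0.37583731,  0.70863953,  0.32969925],
       [ 0.60493241,  0.36915396,  0.70553677, -1.30014586],
       [ 0.        ,  0.        ,  0.        ,  1.        ]])}
{'camera_matrix': array([[370.4571252 ,   0.        , 318.50085343],
       [  0.        , 370.4571252 , 190.45351935],
       [  0.        ,   0.        ,   1.        ]]), 'camera_from_world': array([[ 0.02091409, -0.99973897,  0.00919797, -0.04562769],
       [ 0.98741324,  0.02209711,  0.15661038, -0.55990541],
       [-0.15677275,  0.00580684,  0.98761763, -1.03415555],
       [ 0.        ,  0.        ,  0.        ,  1.        ]])}
{'time_s': 0.1, 'joint_positions': array([ 6.45423834e+01,  3.02743579e+01,  8.21474561e+01,  7.17516743e-05,
        6.76888493e+01, -1.02276654e+01]), 'qvel': array([-0.02311628, -0.14259817, -0.16403494,  0.04079468, -0.03236642,
       -0.01367392]), 'tau': array([-2.91423221e-04, -4.40983307e+01, -1.77149999e+01,  6.35030586e-02,
        5.34059911e-02, -2.01602847e-05]), 'position': array([0.16385633, 0.60242146, 0.19497065]), 'tcp_rot': array([[-9.64879036e-01,  2.62693272e-01, -8.31261807e-04],
       [ 2.62694362e-01,  9.64877522e-01, -1.74340423e-03],
       [ 3.44085272e-04, -1.90054198e-03, -9.99998135e-01]]), 'force': array([ 0.18249977, -0.09004543,  0.25459269]), 'moment': array([0.0111722 , 0.03580307, 0.00366407]), 'grasp_force': 0.0, 'opening': 0.9956616378452592}
```

View pics/top0.png

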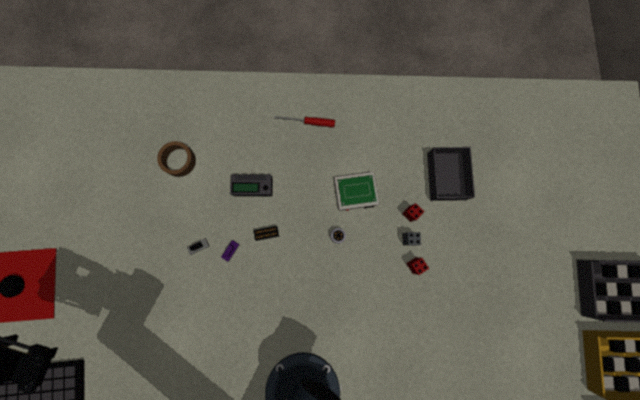

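View pics/scene0.png

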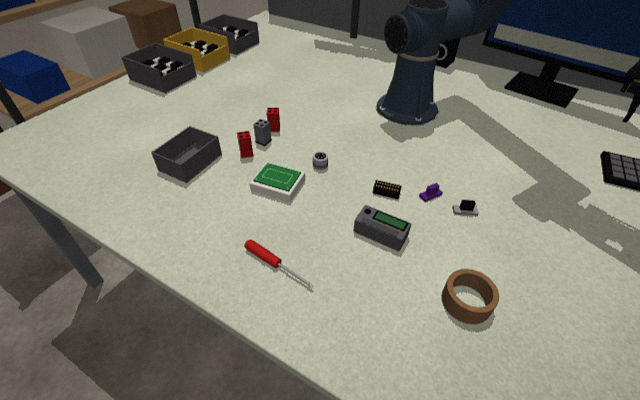

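Top view, candidates. Probe stand: grey (411,238), with red look-alikes at (413,212) and (418,266). The grey one fits. Weight: steel with black handle (199,245), with a purple look-alike at (230,250). The steel one fits. Others: header (266,233), plug (337,235), tester (356,191), readout (251,186). One enlarged crop will confirm this.

```bash
cat > h.py <<'E'
from rig import bot, vision
import cv2, numpy as np
def cap(n): return vision.capture(n)[:,:,::-1].copy()
def ray(n,uv,z):
    m=vision.camera_model(n);K=m["camera_matrix"];T=m["camera_from_world"];R=T[:3,:3];C=-R.T@T[:3,3]
    uv=np.atleast_2d(uv).astype(float)
    d=np.c_[uv,np.ones(len(uv))]@np.linalg.inv(K).T; d[:,1:]*=-1
    d=d@R; return C+d*((z-C[2])/d[:,2])[:,None]
def proj(n,p):
    m=vision.camera_model(n);c=m["camera_from_world"]@np.r_[p,1];q=m["camera_matrix"]@np.array([c[0],-c[1],-c[2]]);return q[:2]/q[2]
E
python3 - <<'E'
from h import *
im=cv2.imread("pics/top0.png")
c=im[140:290,160:460]; cv2.imwrite("pics/crop0.png",cv2.resize(np.vstack([c]),None,fx=2.6,fy=2.6,interpolation=cv2.INTER_CUBIC))
hsv=cv2.cvtColor(im,cv2.COLOR_BGR2HSV)
print(im[215,300],im[185,300],im[191,340],im[245,193],im[186,262],im[240,405],im[234,258])
# non-bench comps
def comps(mask,box,z,name,mn=8):
    n,l,st,ce=cv2.connectedComponentsWithStats(mask.astype(np.uint8))
    for i in range(1,n):
        x,y,w,h,a=st[i]
        if a>=mn and box[0]<ce[i][0]<box[2] and box[1]<ce[i][1]<box[3]:
            ys,xs=np.where(l==i); P=ray("top",np.c_[xs,ys],z)[:,:2].astype(np.float32)
            r=cv2.minAreaRect(P*1000); print(name,a,ce[i].round(1),P.mean(0).round(4),"rect",np.round(r[0],1),np.round(r[1],1),round(r[2],1))
B=(160,140,430,280)
H,S,V=cv2.split(hsv)
comps((H>45)&(H<85)&(S>100),B,.034,"green")
comps(V<75,B,.024,"dark")
comps(V>190,B,.03,"white")
print(ray("top",[[176,158],[451,173]],.05))
E
```

```text
[104 119 119] [ 97 111 111] [39 74 32] [18 14 14] [46 47 49] [18 18 14] [5 6 8]
green 819 [356.6 190. ] [ 0.5662 -0.1455] rect [ 566.3 -145.3] [75.6 99.3] 9.3
green 202 [244.8 187.2] [0.5672 0.1831] rect [567.9 182.6] [23.8 70.9] 1.3
dark 487 [177.3 159.9] [0.6474 0.3912] rect [651.7 390.7] [110.1  95.8] 47.4
dark 949 [251.2 184.9] [0.5762 0.1664] rect [576. 167.] [ 66.3 125.3] 1.3
dark 592 [356.1 189.4] [ 0.5696 -0.1454] rect [ 568.2 -145.8] [ 75.3 100.7] 10.1
dark 164 [408.4 211.9] [ 0.506  -0.2997] rect [ 504.4 -298.5] [53.2 50. ] 88.8
dark 16 [368.5 206.5] [ 0.5194 -0.1821] rect [ 519.4 -182.1] [ 3.  26.7] 1.3
dark 10 [420.2 211.1] [ 0.5091 -0.3347] rect [ 509.4 -335.4] [5.9 8.9] 1.3
dark 302 [265.7 232.5] [0.4368 0.1176] rect [437.1 117.6] [36.  71.9] 12.5
dark 20 [330.8 230.7] [ 0.4459 -0.0721] rect [447.2 -72.2] [10.2 29.1] 58.8
dark 251 [409.6 237.7] [ 0.4306 -0.3021] rect [ 433.4 -299.8] [45.9 61.6] 5.0
dark 98 [338.  235.1] [ 0.4338 -0.0932] rect [433.9 -93.2] [28.9 29.2] 1.2
dark 104 [195.7 246. ] [0.3937 0.3176] rect [393.1 318.1] [23.6 39.8] 32.7
dark 182 [229.7 250. ] [0.3843 0.2189] rect [384.3 219.6] [28.3 56.2] 58.3
dark 118 [412.1 263.8] [ 0.356  -0.3079] rect [ 354.8 -306.7] [40.1 47.2] 78.0
dark 9 [421.1 261.3] [ 0.3635 -0.3341] rect [ 363.7 -334.5] [5.9 8.3] 44.4
dark 10 [415.8 265. ] [ 0.3528 -0.3185] rect [ 352.8 -317.7] [5.7 8.8] 1.2
dark 13 [424.6 266.8] [ 0.3483 -0.3439] rect [ 349.1 -343.5] [8.5 8.9] 1.2
dark 12 [419.5 270.5] [ 0.3375 -0.3289] rect [ 337.5 -328.9] [7.9 8.3] 44.4
[[ 0.64665319  0.38539784  0.05      ]
 [ 0.62025901 -0.42017549  0.05      ]]
```

View pics/crop0.png

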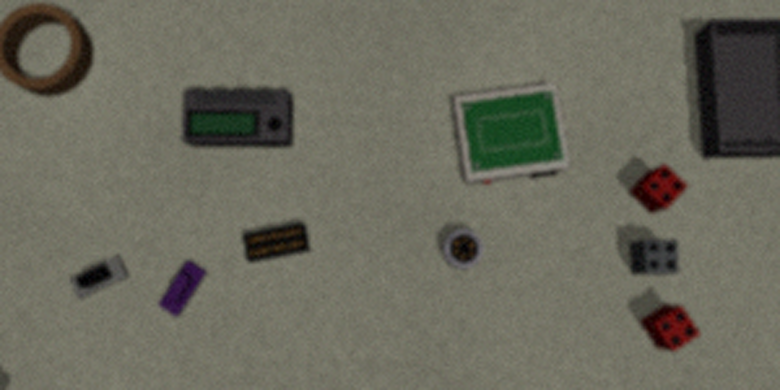

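The crop confirms them: the steel weight with black handle at full-frame (198,246), the grey stand at (412,239), purple and red look-alikes clearly separate. Sizes match (header 36x72, board 76x99 mm). The tester yaw is about 9°. Next: above the header.

```bash
cat > go.py <<'E'
# usage: go.py x y z yaw_deg(of the tool y axis) -> shift (mm) and turn in tool axes
import sys, numpy as np
from rig import bot
from scipy.spatial.transform import Rotation as Ro
x,y,z,w=map(float,sys.argv[1:5]); s=bot.read_state(); R=np.array(s["tcp_rot"])
c,q=np.cos(np.radians(w)),np.sin(np.radians(w)); ty=np.array([c,q,0]); tz=np.array([0,0,-1.]); T=np.c_[np.cross(ty,tz),ty,tz]
print("pos",s["position"].round(4),"open",round(s["opening"],3),"t",s["time_s"],"xyz",(R.T@(np.array([x,y,z])-s["position"])*1000).round(0),"rot",Ro.from_matrix(R.T@T).as_rotvec().round(3))
E
python3 go.py .437 .1176 .15 12.5
```

```text
pos [0.1639 0.6024 0.195 ] open 0.996 t 0.1 xyz [-391. -396.   46.] rot [-2.000e-03  1.000e-03  1.087e+00]
```

```bash
python3 -m handwheel '[{"delta_rot":[0,0,0.18],"xyz":[-40,-40,4],"hand":-1},{"delta_rot":[0,0,0.36],"xyz":[-80,-80,8],"hand":-1},{"delta_rot":[0,0,0.54],"xyz":[-120,-120,12],"hand":-1},{"delta_rot":[0,0,0.72],"xyz":[-160,-160,16],"hand":-1},{"delta_rot":[0,0,0.9],"xyz":[-200,-200,20],"hand":-1}]'; python3 go.py .437 .1176 .15 12.5
```

```text
time_s: 0.72
position: [0.3051, 0.3559, 0.1756]
tcp_rot: [[-0.389, 0.921, 0.0], [0.921, 0.389, -0.0], [-0.0, 0.0, -1.0]]
force: [1.7, -0.1, 0.2]
opening: 0.999
grasp_force: 0.0
pos [0.3051 0.3559 0.1756] open 0.999 t 0.725 xyz [-271.   29.   26.] rot [0.    0.    0.181]
```

```bash
python3 -m handwheel '[{"delta_rot":[0,0,0.09],"xyz":[-55,6,5],"hand":-1},{"delta_rot":[0,0,0.181],"xyz":[-110,12,10],"hand":-1},{"delta_rot":[0,0,0.181],"xyz":[-165,18,15],"hand":-1},{"delta_rot":[0,0,0.181],"xyz":[-220,24,20],"hand":-1},{"delta_rot":[0,0,0.181],"xyz":[-271,29,26],"hand":-1}]'
python3 -m handwheel '[{"delta_rot":[0,0,0],"xyz":[0,0,0],"hand":-1},{"delta_rot":[0,0,0],"xyz":[0,0,0],"hand":-1},{"delta_rot":[0,0,0],"xyz":[0,0,0],"hand":-1},{"delta_rot":[0,0,0],"xyz":[0,0,0],"hand":-1},{"delta_rot":[0,0,0],"xyz":[0,0,0],"hand":-1}]' | tail -1
python3 go.py .437 .1176 .012 12.5
python3 - <<'E'
from h import *
a=cap("scene"); cv2.imwrite("pics/s1.png",cv2.resize(a[80:280,270:520],None,fx=3,fy=3,interpolation=cv2.INTER_CUBIC))
E
```

```text
time_s: 1.35
position: [0.4388, 0.1181, 0.1496]
tcp_rot: [[-0.222, 0.975, 0.0], [0.975, 0.222, 0.0], [0.0, 0.0, -1.0]]
force: [0.1, -0.4, 0.4]
opening: 0.997
grasp_force: 0.0
grasp_force: 0.0
pos [0.4376 0.1207 0.15  ] open 1.003 t 1.975 xyz [ -3.  -1. 138.] rot [ 0.    -0.     0.007]
```

View pics/s1.png

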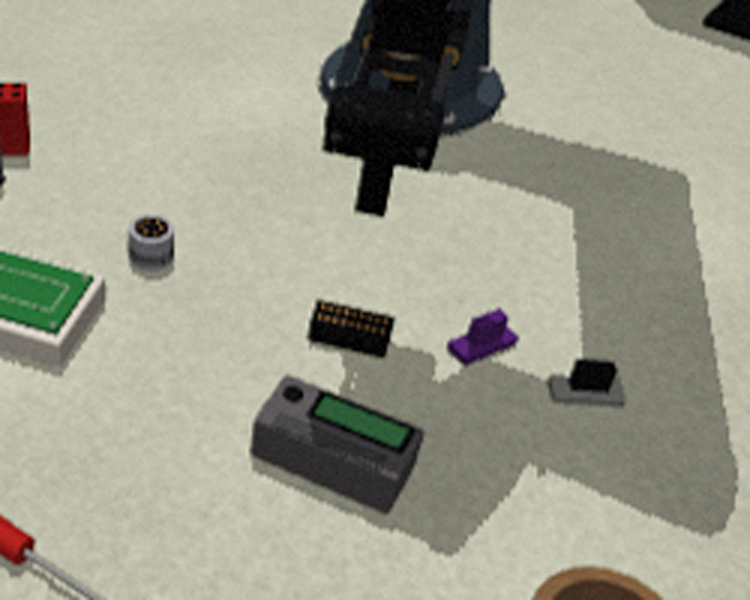

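The gripper hangs over the header at crop (350,325), with the fingers lined up and nothing nearby. I'll descend and grip.

```bash
python3 -m handwheel '[{"delta_rot":[0,0,0],"xyz":[-3,-1,45],"hand":-1},{"delta_rot":[0,0,0],"xyz":[-3,-1,90],"hand":-1},{"delta_rot":[0,0,0],"xyz":[-3,-1,120],"hand":-1},{"delta_rot":[0,0,0],"xyz":[-3,-1,138],"hand":-1},{"delta_rot":[0,0,0],"xyz":[-3,-1,138],"hand":-1}]'|sed -n 2,4p
python3 -m handwheel '[{"delta_rot":[0,0,0],"xyz":[0,0,0],"hand":1},{"delta_rot":[0,0,0],"xyz":[0,0,0],"hand":1},{"delta_rot":[0,0,0],"xyz":[0,0,0],"hand":1},{"delta_rot":[0,0,0],"xyz":[0,0,0],"hand":1},{"delta_rot":[0,0,0],"xyz":[0,0,0],"hand":1}]'
python3 go.py .5662 -.1455 .13 9.3
```

```text
position: [0.4368, 0.1169, 0.0108]
tcp_rot: [[-0.222, 0.975, -0.003], [0.975, 0.222, -0.0], [0.001, -0.003, -1.0]]
force: [0.4, 0.4, 0.5]
time_s: 3.28
position: [0.4378, 0.1167, 0.012]
tcp_rot: [[-0.222, 0.975, 0.0], [0.975, 0.222, 0.0], [-0.0, 0.0, -1.0]]
force: [-0.4, -0.1, -0.0]
opening: 0.518
grasp_force: 0.0
pos [0.4378 0.1167 0.012 ] open 0.518 t 3.275 xyz [-284.   67. -118.] rot [0.    0.    0.062]
```

```bash
python3 -m handwheel '[{"delta_rot":[0,0,0],"xyz":[0,0,0],"hand":1},{"delta_rot":[0,0,0],"xyz":[0,0,0],"hand":1},{"delta_rot":[0,0,0],"xyz":[0,0,0],"hand":1},{"delta_rot":[0,0,0],"xyz":[0,0,0],"hand":1},{"delta_rot":[0,0,0],"xyz":[0,0,0],"hand":1}]' | tail -2
python3 -m handwheel '[{"delta_rot":[0,0,0],"xyz":[0,0,-15],"hand":1},{"delta_rot":[0,0,0],"xyz":[0,0,-45],"hand":1},{"delta_rot":[0,0,0],"xyz":[0,0,-80],"hand":1},{"delta_rot":[0,0,0],"xyz":[0,0,-110],"hand":1},{"delta_rot":[0,0,0],"xyz":[0,0,-118],"hand":1}]'|tail -2
python3 go.py .5662 -.1455 .13 9.3
python3 - <<'E'
from h import *
im=cap("top"); hsv=cv2.cvtColor(im,cv2.COLOR_BGR2HSV)
H,S,V=cv2.split(hsv)
m=((H>45)&(H<85)&(S>100)).astype(np.uint8)
n,l,st,ce=cv2.connectedComponentsWithStats(m)
for i in range(1,n):
    if st[i][4]>100:
        ys,xs=np.where(l==i); r=cv2.minAreaRect(ray("top",np.c_[xs,ys],.034)[:,:2].astype(np.float32)*1000);print(ce[i],r)
s=cap("scene");hsv=cv2.cvtColor(s,cv2.COLOR_BGR2HSV);H,S,V=cv2.split(hsv)
n,l,st,ce=cv2.connectedComponentsWithStats(((H>45)&(H<85)&(S>100)).astype(np.uint8))
for i in range(1,n):
    if st[i][4]>100:
      for z in(.034,.045):
        ys,xs=np.where(l==i); r=cv2.minAreaRect(ray("scene",np.c_[xs,ys],z)[:,:2].astype(np.float32)*1000);print("scene",z,ce[i],r)
E
```

```text
opening: 0.018
grasp_force: 0.0
opening: 0.004
grasp_force: 0.0
pos [0.4387 0.1168 0.1314] open 0.004 t 4.525 xyz [-284.   66.    2.] rot [0.004 0.001 0.062]
[356.33457249 189.89962825] ((566.4271240234375, -145.08865356445312), (75.26205444335938, 99.77943420410156), 9.423803329467773)
[242.56603774 185.25471698] ((573.4383544921875, 183.10018920898438), (17.651622772216797, 76.60701751708984), 5.761752605438232)
scene 0.034 [277.28549849 176.67069486] ((566.63330078125, -143.53713989257812), (80.06732940673828, 103.373779296875), 9.355947494506836)
scene 0.045 [277.28549849 176.67069486] ((576.5010986328125, -135.3389129638672), (78.70718383789062, 101.61762237548828), 9.355883598327637)
scene 0.034 [390.02822581 220.05645161] ((552.2730712890625, 177.53903198242188), (25.953706741333008, 73.66525268554688), 0.3778848350048065)
scene 0.045 [390.02822581 220.05645161] ((562.3848876953125, 180.28274536132812), (25.512775421142578, 72.413818359375), 0.37792137265205383)
```

The grasp closed on nothing. I'll look.

Run:
```python
from h import *
a=cap("scene"); b=cap("top"); A=cv2.resize(a[100:250,330:480],(400,400),interpolation=cv2.INTER_CUBIC)
B=cv2.resize(b[180:280,210:310],(400,400),interpolation=cv2.INTER_CUBIC)
cv2.imwrite("pics/s2.png",np.hstack([A,B]))
```

```text
(no output)
```

View pics/s2.png

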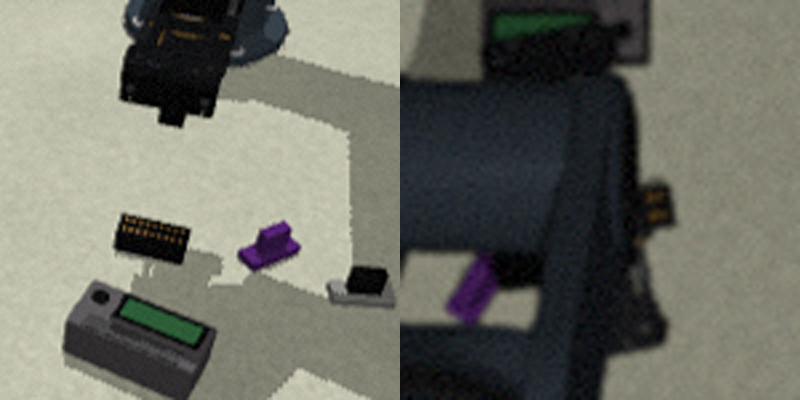

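Run:
```python
from h import *
print("tip pred",proj("scene",[.4387,.1168,.1234]),"seen ~ (394,145)")
print("hdr pred scene",proj("scene",[.437,.1176,.024]))
print("scene ray header top (153,228)",ray("scene",[[330+153*.375,100+228*.375]],.024))
print(ray("top",[[266,233],[210+262*.25,180+205*.25]],.024))
print("plug scene,top", ray("scene",[[320.5,157]],.036),ray("top",[[337.7,235]],.036))
print(ray("scene",[[394,145]],.1234))
```

```text
tip pred [391.04806201 156.80118812] seen ~ (394,145)
hdr pred scene [386.05223053 186.35419104]
scene ray header top (153,228) [[0.4320219 0.1191868 0.024    ]]
[[0.43524274 0.11650085 0.024     ]
 [0.4408969  0.08908882 0.024     ]]
plug scene,top [[ 0.43581214 -0.08732288  0.036     ]] [[ 0.43343218 -0.09155782  0.036     ]]
[[0.38950136 0.10334408 0.1234    ]]
```

Run:
```python
from h import *
print(bot.tip_extent,[d for d in dir(bot) if d[0]!='_']); s=bot.read_state(); print(s["position"],s["joint_positions"])
print("open far finger tip pred",proj("scene",[.4376+.05*.976,.1207+.011,.142]),"seen (393,151)")
for z in(.142,.16,.18,.2): print(z,proj("scene",[.486,.1317,z]),proj("scene",[.4387,.1168,z]))
a=cap("scene"); cv2.imwrite("pics/s3.png",cv2.resize(a[60:260,300:480],(720,560) ,interpolation=cv2.INTER_CUBIC)[:, :])
```

```text
0.008 ['PlanningError', 'read_state', 'tip_extent']
[0.43691679 0.11666879 0.12898384] [ 7.43205354e-01  2.34253002e+01  1.10129809e+02 -1.96763969e-03
  4.65512708e+01 -1.20859097e+01]
open far finger tip pred [389.82436262 163.25930539] seen (393,151)
0.142 [389.89431833 163.16785745] [392.18121193 150.7019938 ]
0.16 [391.03434535 157.03400201] [393.31003251 144.62610219]
0.18 [392.34193215 149.99860003] [394.60316834 137.66578159]
0.2 [393.69471854 142.72000402] [395.93921139 130.47451233]
```

View pics/s3.png

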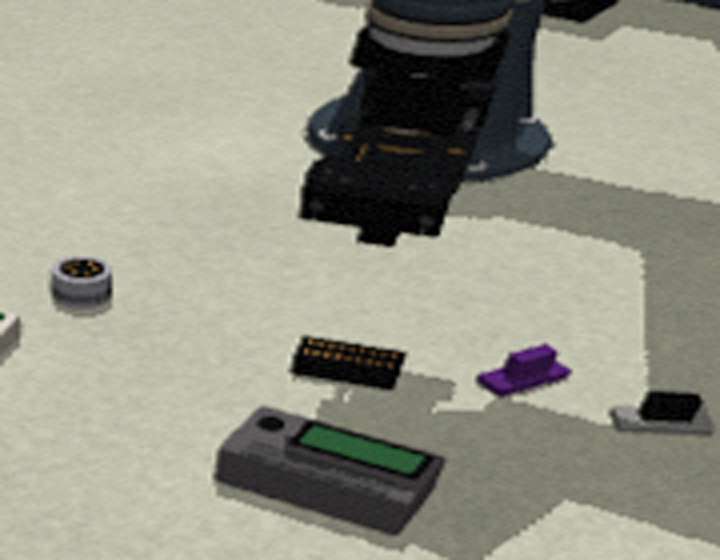

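The tip appears about 12 px higher in the scene view than the state predicts (closed and open alike). So either the height or the horizontal position is off. I'll check on a free spot of the bench.

```bash
python3 - <<'E'
from h import *
print("origin",proj("scene",[0,0,0]),proj("top",[0,0,0]))
E
python3 go.py .437 .02 .03 12.5
python3 -m handwheel '[{"delta_rot":[0,0,0],"xyz":[-40,-10,10],"hand":1},{"delta_rot":[0,0,0],"xyz":[-80,-18,20],"hand":1},{"delta_rot":[0,0,0],"xyz":[-94,-21,50],"hand":1},{"delta_rot":[0,0,0],"xyz":[-94,-21,90],"hand":1},{"delta_rot":[0,0,0],"xyz":[-94,-21,100],"hand":1}]'
python3 - <<'E'
from h import *
a=cap("scene"); b=cap("top"); A=cv2.resize(a[60:210,290:440],(400,400),interpolation=cv2.INTER_CUBIC)
B=cv2.resize(b[180:300,240:360],(400,400),interpolation=cv2.INTER_CUBIC)
cv2.imwrite("pics/s4.png",np.hstack([A,B])); p=bot.read_state()["position"]; print(p, proj("scene",p-[0,0,.008]),proj("top",p-[0,0,.008]))
E
```

```text
origin [405.74192825 108.81843718] [302.15601602 391.02387638]
pos [0.4368 0.1167 0.1288] open 0.005 t 4.775 xyz [-94. -21.  99.] rot [-0.002 -0.001  0.006]
time_s: 5.4
position: [0.4357, 0.0205, 0.0273]
tcp_rot: [[-0.221, 0.975, -0.007], [0.975, 0.221, 0.001], [0.003, -0.006, -1.0]]
force: [-0.9, 0.0, 0.5]
opening: 0.003
grasp_force: 0.0
[0.43679885 0.02073898 0.02854003] [353.65194247 174.5945181 ] [298.97649775 233.21807591]
```

View pics/s4.png

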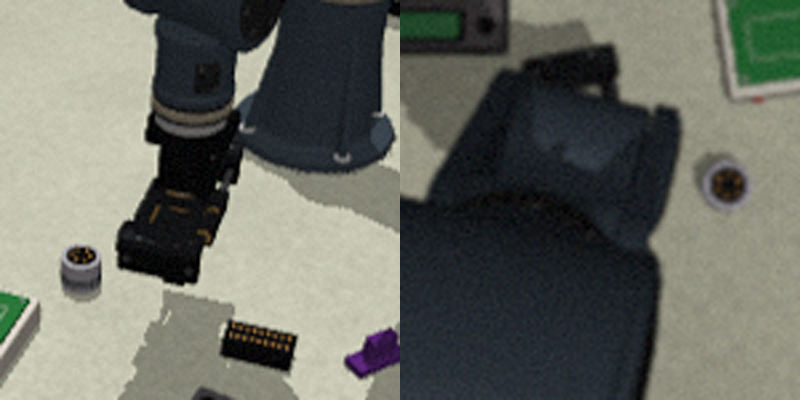

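Run:
```python
from h import *
c=np.array([.4368,.0207,0]);u=np.array([.975,.221,0]);v=np.array([-.221,.975,0])
for z in(.0905,.13,.16):
  for s in(-1,1):
    p=c+.095*u+s*.0375*v+[0,0,z]; print(z,s,"top",proj("top",p).round(0),"scene",proj("scene",p).round(0))
print("top crop->px corners seen:",(240+.3*125,180+.3*62),(240+.3*213,180+.3*45)); 
print("scene seen front bottom:",(290+.375*118,60+.375*262),(290+.375*195,60+.375*283))
```

```text
0.0905 -1 top [305. 196.] scene [331. 173.]
0.0905 1 top [278. 201.] scene [361. 180.]
0.13 -1 top [304. 194.] scene [332. 161.]
0.13 1 top [277. 199.] scene [362. 167.]
0.16 -1 top [304. 192.] scene [332. 151.]
0.16 1 top [275. 198.] scene [363. 157.]
top crop->px corners seen: (277.5, 198.6) (303.9, 193.5)
scene seen front bottom: (334.25, 158.25) (363.125, 166.125)
```

The horizontal position agrees, but body and tip sit about 37 mm higher than the state says. I'll touch the bench gently here to get the true height offset.

```bash
python3 -m handwheel '[{"delta_rot":[0,0,0],"xyz":[0,0,15],"hand":1},{"delta_rot":[0,0,0],"xyz":[0,0,30],"hand":1},{"delta_rot":[0,0,0],"xyz":[0,0,38],"hand":1},{"delta_rot":[0,0,0],"xyz":[0,0,40],"hand":1},{"delta_rot":[0,0,0],"xyz":[0,0,40],"hand":1}]'|grep -E 'pos|for'
for i in 1 2; do python3 -m handwheel '[{"delta_rot":[0,0,0],"xyz":[0,0,1],"hand":1},{"delta_rot":[0,0,0],"xyz":[0,0,2],"hand":1},{"delta_rot":[0,0,0],"xyz":[0,0,3],"hand":1},{"delta_rot":[0,0,0],"xyz":[0,0,4],"hand":1},{"delta_rot":[0,0,0],"xyz":[0,0,4],"hand":1}]'|grep -E 'pos|for';done
```

```text
position: [0.4384, 0.0205, -0.0097]
force: [0.3, -0.9, 0.3]
grasp_force: 0.0
position: [0.438, 0.0204, -0.0142]
force: [-0.2, 0.0, -0.5]
grasp_force: 0.0
position: [0.4381, 0.0204, -0.0182]
force: [0.1, 0.2, 0.2]
grasp_force: 0.0
```

Reported z is -0.018 with no contact, so the offset is real. I'll continue down.

```bash
python3 -m handwheel '[{"delta_rot":[0,0,0],"xyz":[0,0,1],"hand":1},{"delta_rot":[0,0,0],"xyz":[0,0,2],"hand":1},{"delta_rot":[0,0,0],"xyz":[0,0,3],"hand":1},{"delta_rot":[0,0,0],"xyz":[0,0,4],"hand":1},{"delta_rot":[0,0,0],"xyz":[0,0,4],"hand":1}]'|grep -E 'pos|for'
for i in 1 2 3 ; do python3 -m handwheel '[{"delta_rot":[0,0,0],"xyz":[0,0,1],"hand":1},{"delta_rot":[0,0,0],"xyz":[0,0,2],"hand":1},{"delta_rot":[0,0,0],"xyz":[0,0,2],"hand":1},{"delta_rot":[0,0,0],"xyz":[0,0,2],"hand":1},{"delta_rot":[0,0,0],"xyz":[0,0,2],"hand":1}]'|grep -E 'pos|for';done
```

```text
position: [0.438, 0.0204, -0.0222]
force: [-0.4, 0.8, 0.1]
grasp_force: 0.0
position: [0.4381, 0.0204, -0.0241]
force: [-0.1, -0.3, 0.2]
grasp_force: 0.0
position: [0.4381, 0.0204, -0.0262]
force: [0.6, -1.2, 1.1]
grasp_force: 0.0
position: [0.4382, 0.0204, -0.0264]
force: [-2.1, 1.2, 20.0]
grasp_force: 10.2
```

Contact: true z = reported + 34 mm. I'm putting that in the helper, then lifting, opening and going back to the header.

```bash
sed -i 's/s=bot.read_state();/s=bot.read_state(); s["position"]=s["position"]+np.array([0,0,.0343]);/' go.py
python3 -m handwheel '[{"delta_rot":[0,0,0],"xyz":[0,0,-20],"hand":-1},{"delta_rot":[0,0,0],"xyz":[0,0,-50],"hand":-1},{"delta_rot":[0,0,0],"xyz":[0,0,-80],"hand":-1},{"delta_rot":[0,0,0],"xyz":[0,0,-80],"hand":-1},{"delta_rot":[0,0,0],"xyz":[0,0,-80],"hand":-1}]'|grep -E 'pos|force|open'
python3 go.py .436 .1175 .088 12.5
```

```text
position: [0.4378, 0.0205, 0.0515]
force: [0.7, -0.3, -0.7]
opening: 0.485
grasp_force: 0.0
pos [0.4378 0.0205 0.0858] open 0.485 t 10.5 xyz [95. 20. -2.] rot [-0.    -0.     0.006]
```

```bash
python3 -m handwheel '[{"delta_rot":[0,0,0],"xyz":[47,10,-1],"hand":-1},{"delta_rot":[0,0,0],"xyz":[95,20,-2],"hand":-1},{"delta_rot":[0,0,0],"xyz":[95,20,-2],"hand":-1},{"delta_rot":[0,0,0],"xyz":[95,20,-2],"hand":-1},{"delta_rot":[0,0,0],"xyz":[95,20,-2],"hand":-1}]'|grep -E 'pos|force|open'
python3 go.py .436 .1175 .012 12.5
python3 -m handwheel '[{"delta_rot":[0,0,0],"xyz":[0,0,30],"hand":-1},{"delta_rot":[0,0,0],"xyz":[0,0,55],"hand":-1},{"delta_rot":[0,0,0],"xyz":[0,0,70],"hand":-1},{"delta_rot":[0,0,0],"xyz":[0,0,76],"hand":-1},{"delta_rot":[0,0,0],"xyz":[0,0,76],"hand":-1}]'|grep -E 'pos|force|open'
for i in 1 2; do python3 -m handwheel '[{"delta_rot":[0,0,0],"xyz":[0,0,0],"hand":1},{"delta_rot":[0,0,0],"xyz":[0,0,0],"hand":1},{"delta_rot":[0,0,0],"xyz":[0,0,0],"hand":1},{"delta_rot":[0,0,0],"xyz":[0,0,0],"hand":1},{"delta_rot":[0,0,0],"xyz":[0,0,0],"hand":1}]' | grep -E 'pos|force|open';done
python3 go.py .5665 -.1445 .15 9.4
```

```text
position: [0.4363, 0.1165, 0.0533]
force: [-0.1, -0.5, -1.0]
opening: 0.983
grasp_force: 0.0
pos [0.4363 0.1165 0.0876] open 0.983 t 11.125 xyz [ 1. -0. 76.] rot [-0.001 -0.     0.004]
position: [0.4365, 0.1168, -0.0224]
force: [-0.2, -0.1, -0.4]
opening: 1.0
grasp_force: 0.0
position: [0.4365, 0.1176, -0.0221]
force: [1.0, -0.5, -0.9]
opening: 0.518
grasp_force: 0.0
position: [0.4366, 0.1175, -0.0222]
force: [-0.1, 1.1, 0.1]
opening: 0.361
grasp_force: 30.0
pos [0.4366 0.1175 0.0121] open 0.361 t 13.0 xyz [-284.   69. -138.] rot [0.   0.   0.06]
```

Gripped: opening 31.4 mm matches the header's 32 mm. Lift and carry.

```bash
python3 -m handwheel '[{"delta_rot":[0,0,0],"xyz":[0,0,-15],"hand":1},{"delta_rot":[0,0,0],"xyz":[0,0,-45],"hand":1},{"delta_rot":[0,0,0],"xyz":[0,0,-80],"hand":1},{"delta_rot":[0,0,0],"xyz":[-45,11,-100],"hand":1},{"delta_rot":[0,0,0.06],"xyz":[-95,23,-100],"hand":1}]'|grep -E 'pos|open'
python3 go.py .5665 -.1445 .112 9.4
python3 -m handwheel '[{"delta_rot":[0,0,0],"xyz":[-45,11,0],"hand":1},{"delta_rot":[0,0,0],"xyz":[-95,23,0],"hand":1},{"delta_rot":[0,0,0],"xyz":[-145,35,0],"hand":1},{"delta_rot":[0,0,0],"xyz":[-170,40,0],"hand":1},{"delta_rot":[0,0,0],"xyz":[-170,40,0],"hand":1}]'|grep -E 'pos|open'
python3 go.py .5665 -.1445 .047 9.4
```

```text
position: [0.4814, 0.0295, 0.0806]
opening: 0.366
pos [0.4814 0.0295 0.1149] open 0.366 t 13.625 xyz [-186.   55.    3.] rot [0.004 0.001 0.001]
position: [0.5474, -0.1324, 0.0782]
opening: 0.364
pos [ 0.5474 -0.1324  0.1125] open 0.364 t 14.25 xyz [-15.  17.  66.] rot [ 0.001  0.    -0.003]
```

```bash
python3 -m handwheel '[{"delta_rot":[0,0,0],"xyz":[-15,17,15],"hand":1},{"delta_rot":[0,0,0],"xyz":[-15,17,35],"hand":1},{"delta_rot":[0,0,0],"xyz":[-15,17,50],"hand":1},{"delta_rot":[0,0,0],"xyz":[-15,17,55],"hand":1},{"delta_rot":[0,0,0],"xyz":[-15,17,55],"hand":1}]'|grep -E 'pos|open|for'
python3 go.py .5665 -.1445 .0465 9.4
```

```text
position: [0.5659, -0.1424, 0.0227]
force: [0.5, 0.2, -0.1]
opening: 0.368
grasp_force: 30.0
pos [ 0.5659 -0.1424  0.057 ] open 0.368 t 14.875 xyz [-2.  0. 11.] rot [-0.001 -0.001  0.001]
```

```bash
python3 -m handwheel '[{"delta_rot":[0,0,0],"xyz":[-2,0,6],"hand":1},{"delta_rot":[0,0,0],"xyz":[-2,0,10],"hand":1},{"delta_rot":[0,0,0],"xyz":[-2,0,11],"hand":1},{"delta_rot":[0,0,0],"xyz":[-2,0,11],"hand":1},{"delta_rot":[0,0,0],"xyz":[-2,0,11],"hand":-1}]'|grep -E 'pos|open|for'
python3 -m handwheel '[{"delta_rot":[0,0,0],"xyz":[0,0,0],"hand":-1},{"delta_rot":[0,0,0],"xyz":[0,0,0],"hand":-1},{"delta_rot":[0,0,0],"xyz":[0,0,0],"hand":-1},{"delta_rot":[0,0,0],"xyz":[0,0,-10],"hand":-1},{"delta_rot":[0,0,0],"xyz":[0,0,-50],"hand":-1}]'|grep -E 'pos|open|for'
python3 -m handwheel '[{"delta_rot":[0,0,0],"xyz":[0,0,-50],"hand":-1},{"delta_rot":[0,0,0],"xyz":[40,-40,-60],"hand":-1},{"delta_rot":[0,0,0],"xyz":[80,-80,-60],"hand":-1},{"delta_rot":[0,0,0],"xyz":[120,-100,-60],"hand":-1},{"delta_rot":[0,0,0],"xyz":[120,-100,-60],"hand":-1}]'|grep -E 'pos|open|for'
python3 - <<'E'
from h import *
a=cap("scene"); b=cap("top"); A=cv2.resize(a[140:240,240:340],(400,400),interpolation=cv2.INTER_CUBIC)
B=cv2.resize(b[150:250,310:410],(400,400),interpolation=cv2.INTER_CUBIC)
cv2.imwrite("pics/s5.png",np.hstack([A,B]))
W=b[225:268,175:225]; V=W.max(2).astype(int); S=V-W.min(2)
im0=cv2.imread("pics/top0.png")
cv2.imwrite("pics/s6.png",np.hstack([cv2.resize(W,None,fx=7,fy=7,interpolation=cv2.INTER_NEAREST),cv2.resize(im0[225:268,175:225],None,fx=7,fy=7,interpolation=cv2.INTER_NEAREST)]))
# weight in scene
E
```

```text
position: [0.567, -0.1453, 0.012]
force: [-0.7, 0.3, 1.4]
opening: 0.415
grasp_force: 0.0
position: [0.565, -0.1444, 0.0608]
force: [1.2, -0.5, -0.2]
opening: 0.953
grasp_force: 0.0
position: [0.445, -0.0405, 0.1224]
force: [-0.7, 0.2, 0.3]
opening: 1.002
grasp_force: 0.0
```

View pics/s5.png

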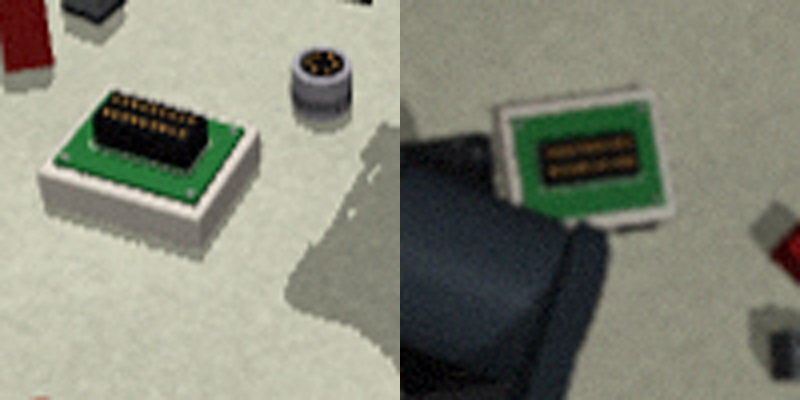

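View pics/s6.png

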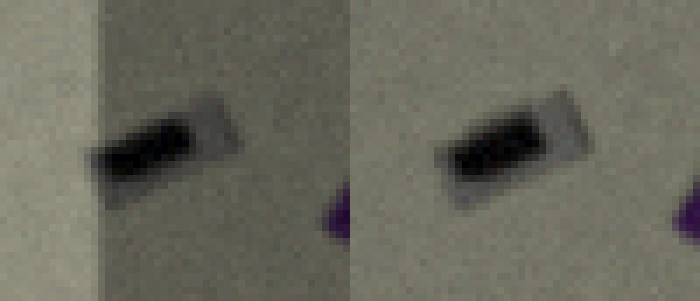

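The header sits in the outline in both views (top view around px (357,190)). In the right half the weight plate shows corners at px (187.1,246.4), (206.4,237.9), (210,246.4) and (190.7,255).

```bash
cat > hd.py <<'E'
from h import *
def header(z=.058):
    b=cap("top"); V=b.max(2)[175:210,335:380]; G=b[175:210,335:380].astype(int)
    g=(G[:,:,1]-np.maximum(G[:,:,0],G[:,:,2]))
    m=((g<12)&(V<70)).astype(np.uint8); n,l,st,ce=cv2.connectedComponentsWithStats(m)
    i=1+np.argmin([np.hypot(*(c-[22,15])) for c in ce[1:]])
    ys,xs=np.where(l==i); P=ray("top",np.c_[xs+335,ys+175],z)[:,:2].astype(np.float32)*1000
    return P.mean(0),cv2.minAreaRect(P)
E
python3 - <<'E'
from h import *
from hd import header
P=ray("top",[[187.1,246.4],[206.4,237.9],[210,246.4],[190.7,255]],.01)[:,:2]*1000
print(P.mean(0),P, np.linalg.norm(P[1]-P[0]),np.linalg.norm(P[2]-P[1]));
for a,b in((1,0),(2,3)): d=P[b]-P[a]; print(np.degrees(np.arctan2(-d[0],d[1])))
print(header())
E
python3 go.py .39 .31 .13 24
```

```text
[392.61577278 313.70246665] [[391.93983159 347.14272376]
 [417.77768441 292.5316882 ]
 [393.34179563 280.3425496 ]
 [367.40377951 334.79290505]] 60.414897523320434 27.307284015209433
25.320007210566846
25.47130057636852
(array([ 564.46216, -142.6814 ], dtype=float32), ((564.1323852539062, -142.23883056640625), (32.79305648803711, 70.30436706542969), 8.042075157165527))
pos [ 0.4502 -0.0439  0.1569] open 1.004 t 16.9 xyz [359.  -2.  26.] rot [ 0.003  0.002 -0.255]
```

```bash
python3 -m handwheel '[{"delta_rot":[0,0,-0.07],"xyz":[55,0,5],"hand":-1},{"delta_rot":[0,0,-0.14],"xyz":[110,0,10],"hand":-1},{"delta_rot":[0,0,-0.2],"xyz":[165,0,15],"hand":-1},{"delta_rot":[0,0,-0.25],"xyz":[220,0,20],"hand":-1},{"delta_rot":[0,0,-0.28],"xyz":[275,0,20],"hand":-1}]'|grep -E 'pos'
python3 go.py .3926 .3137 .1 25.4
```

```text
position: [0.4054, 0.2297, 0.1016]
pos [0.4054 0.2297 0.1359] open 0.999 t 17.525 xyz [81. 24. 36.] rot [0.002 0.    0.   ]
```

```bash
python3 -m handwheel '[{"delta_rot":[0,0,0],"xyz":[45,13,10],"hand":-1},{"delta_rot":[0,0,0],"xyz":[81,24,30],"hand":-1},{"delta_rot":[0,0,0],"xyz":[81,24,36],"hand":-1},{"delta_rot":[0,0,0],"xyz":[81,24,36],"hand":-1},{"delta_rot":[0,0,0],"xyz":[81,24,36],"hand":-1}]'|grep -E 'pos'
python3 go.py .3926 .3137 .0215 25.4
```

```text
position: [0.3915, 0.3107, 0.0662]
pos [0.3915 0.3107 0.1005] open 0.996 t 18.15 xyz [ 2.  2. 79.] rot [ 0.001  0.    -0.001]
```

```bash
python3 -m handwheel '[{"delta_rot":[0,0,0],"xyz":[2,2,30],"hand":-1},{"delta_rot":[0,0,0],"xyz":[2,2,60],"hand":-1},{"delta_rot":[0,0,0],"xyz":[2,2,74],"hand":-1},{"delta_rot":[0,0,0],"xyz":[2,2,79],"hand":-1},{"delta_rot":[0,0,0],"xyz":[2,2,79],"hand":-1}]'|grep -E 'pos|for'
for i in 1 2 3; do python3 -m handwheel '[{"delta_rot":[0,0,0],"xyz":[0,0,0],"hand":1},{"delta_rot":[0,0,0],"xyz":[0,0,0],"hand":1},{"delta_rot":[0,0,0],"xyz":[0,0,0],"hand":1},{"delta_rot":[0,0,0],"xyz":[0,0,0],"hand":1},{"delta_rot":[0,0,0],"xyz":[0,0,0],"hand":1}]' | grep -E 'pos|force|open';done
python3 go.py .5655 -.1435 .15 9
```

```text
position: [0.3919, 0.3142, -0.0128]
force: [0.6, -0.0, -0.4]
grasp_force: 0.0
position: [0.3915, 0.3143, -0.0131]
force: [0.3, 0.7, 0.4]
opening: 0.516
grasp_force: 0.0
position: [0.3921, 0.3146, -0.0131]
force: [1.2, 0.7, -0.1]
opening: 0.159
grasp_force: 30.0
position: [0.3917, 0.3144, -0.0131]
force: [1.2, 0.7, 0.1]
opening: 0.156
grasp_force: 30.0
pos [0.3917 0.3144 0.0212] open 0.156 t 20.65 xyz [-488.  -40. -129.] rot [ 0.001 -0.     0.287]
```

Gripped: 13.6 mm opening matches the 14 mm handle.

```bash
python3 -m handwheel '[{"delta_rot":[0,0,0],"xyz":[0,0,-20],"hand":1},{"delta_rot":[0,0,0],"xyz":[0,0,-60],"hand":1},{"delta_rot":[0,0,0],"xyz":[0,0,-110],"hand":1},{"delta_rot":[0,0,0.04],"xyz":[-35,-3,-130],"hand":1},{"delta_rot":[0,0,0.1],"xyz":[-85,-7,-130],"hand":1}]'|grep -E 'pos|open'
python3 go.py .5655 -.1435 .15 9
python3 -m handwheel '[{"delta_rot":[0,0,0.06],"xyz":[-50,-8,0],"hand":1},{"delta_rot":[0,0,0.12],"xyz":[-100,-16,0],"hand":1},{"delta_rot":[0,0,0.18],"xyz":[-150,-24,0],"hand":1},{"delta_rot":[0,0,0.187],"xyz":[-200,-32,0],"hand":1},{"delta_rot":[0,0,0.187],"xyz":[-250,-40,0],"hand":1}]'|grep -E 'pos|open'
python3 go.py .5655 -.1435 .15 9
```

```text
position: [0.4209, 0.2344, 0.118]
opening: 0.157
pos [0.4209 0.2344 0.1523] open 0.157 t 21.275 xyz [-405.    8.    2.] rot [ 0.    -0.     0.188]
position: [0.466, -0.0152, 0.116]
opening: 0.155
pos [ 0.466  -0.0152  0.1503] open 0.155 t 21.9 xyz [-142.   78.   -0.] rot [-0.005 -0.002 -0.   ]
```

```bash
python3 -m handwheel '[{"delta_rot":[0,0,0],"xyz":[-40,22,0],"hand":1},{"delta_rot":[0,0,0],"xyz":[-80,44,0],"hand":1},{"delta_rot":[0,0,0],"xyz":[-120,66,0],"hand":1},{"delta_rot":[0,0,0],"xyz":[-142,78,0],"hand":1},{"delta_rot":[0,0,0],"xyz":[-142,78,0],"hand":1}]'|grep -E 'pos|open'
python3 go.py .5655 -.1435 .11 9
python3 -m handwheel '[{"delta_rot":[0,0,0],"xyz":[0,0,20],"hand":1},{"delta_rot":[0,0,0],"xyz":[0,0,35],"hand":1},{"delta_rot":[0,0,0],"xyz":[0,0,40],"hand":1},{"delta_rot":[0,0,0],"xyz":[0,0,40],"hand":1},{"delta_rot":[0,0,0],"xyz":[0,0,40],"hand":1}]'|grep -E 'pos|open'
python3 go.py .5655 -.1435 .08 9
```

```text
position: [0.5669, -0.1433, 0.1156]
opening: 0.155
pos [ 0.5669 -0.1433  0.1499] open 0.155 t 22.525 xyz [-0. -1. 40.] rot [-0.002 -0.002 -0.002]
position: [0.5679, -0.1424, 0.0774]
opening: 0.155
pos [ 0.5679 -0.1424  0.1117] open 0.155 t 23.15 xyz [-1. -3. 32.] rot [0.001 0.001 0.   ]
```

```bash
python3 -m handwheel '[{"delta_rot":[0,0,0],"xyz":[0,-2,10],"hand":1},{"delta_rot":[0,0,0],"xyz":[0,-2,20],"hand":1},{"delta_rot":[0,0,0],"xyz":[0,-2,27],"hand":1},{"delta_rot":[0,0,0],"xyz":[0,-2,27],"hand":1},{"delta_rot":[0,0,0],"xyz":[0,-2,27],"hand":1}]'|grep -E 'pos|for'
python3 go.py .5655 -.1435 .0795 9
```

```text
position: [0.5658, -0.1428, 0.0498]
force: [0.3, 0.2, -2.7]
grasp_force: 30.0
pos [ 0.5658 -0.1428  0.0841] open 0.157 t 23.775 xyz [-1. -0.  5.] rot [ 0.  0. -0.]
```

```bash
python3 -m handwheel '[{"delta_rot":[0,0,0],"xyz":[0,0,2],"hand":1},{"delta_rot":[0,0,0],"xyz":[0,0,4],"hand":1},{"delta_rot":[0,0,0],"xyz":[0,0,5],"hand":1},{"delta_rot":[0,0,0],"xyz":[0,0,5],"hand":1},{"delta_rot":[0,0,0],"xyz":[0,0,5],"hand":-1}]'|grep -E 'pos|for'
python3 -m handwheel '[{"delta_rot":[0,0,0],"xyz":[0,0,0],"hand":-1},{"delta_rot":[0,0,0],"xyz":[0,0,0],"hand":-1},{"delta_rot":[0,0,0],"xyz":[0,0,0],"hand":-1},{"delta_rot":[0,0,0],"xyz":[0,0,-10],"hand":-1},{"delta_rot":[0,0,0],"xyz":[0,0,-40],"hand":-1}]'|grep -E 'pos|for'
python3 -m handwheel '[{"delta_rot":[0,0,0],"xyz":[40,-40,-60],"hand":-1},{"delta_rot":[0,0,0],"xyz":[75,-80,-60],"hand":-1},{"delta_rot":[0,0,0],"xyz":[75,-120,-60],"hand":-1},{"delta_rot":[0,0,0],"xyz":[75,-145,-60],"hand":-1},{"delta_rot":[0,0,0],"xyz":[75,-145,-60],"hand":-1}]'|grep -E 'pos|for'
python3 - <<'E'
from h import *
a=cap("scene"); b=cap("top"); A=cv2.resize(a[140:240,240:340],(400,400),interpolation=cv2.INTER_CUBIC)
B=cv2.resize(b[150:250,310:410],(400,400),interpolation=cv2.INTER_CUBIC)
cv2.imwrite("pics/s7.png",np.hstack([A,B]))
print("plug",ray("scene",[[320.5,157]],.036),ray("top",[[337.7,235]],.036))
E
python3 go.py .434 -.090 .1 9
```

```text
position: [0.566, -0.1429, 0.0452]
force: [-0.1, 0.9, 0.2]
grasp_force: 0.0
position: [0.5644, -0.1422, 0.0844]
force: [-0.5, -0.2, 0.2]
grasp_force: 0.0
position: [0.4092, -0.0909, 0.1455]
force: [1.1, 0.5, 1.6]
grasp_force: 0.0
plug [[ 0.43581214 -0.08732288  0.036     ]] [[ 0.43343218 -0.09155782  0.036     ]]
pos [ 0.4122 -0.092   0.1798] open 1.0 t 25.75 xyz [-1. 22. 80.] rot [ 0.003  0.002 -0.001]
```

View pics/s7.png

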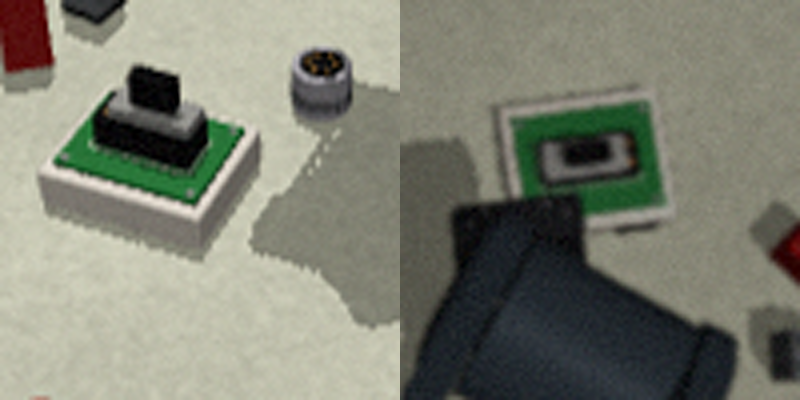

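The weight lies centred on the header (top view around px (356,189)), about 2 mm off at most. Now the plug.

```bash
python3 -m handwheel '[{"delta_rot":[0,0,0],"xyz":[-2,22,30],"hand":-1},{"delta_rot":[0,0,0],"xyz":[-2,22,60],"hand":-1},{"delta_rot":[0,0,0],"xyz":[-2,22,80],"hand":-1},{"delta_rot":[0,0,0],"xyz":[-2,22,80],"hand":-1},{"delta_rot":[0,0,0],"xyz":[-2,22,80],"hand":-1}]'|grep -E 'pos|for'
python3 go.py .4345 -.0895 .0135 9
```

```text
position: [0.434, -0.0902, 0.0652]
force: [0.2, -0.1, 0.7]
grasp_force: 0.0
pos [ 0.434  -0.0902  0.0995] open 0.998 t 26.375 xyz [ 1.  1. 86.] rot [0.001 0.001 0.   ]
```

```bash
python3 -m handwheel '[{"delta_rot":[0,0,0],"xyz":[1,1,30],"hand":-1},{"delta_rot":[0,0,0],"xyz":[1,1,60],"hand":-1},{"delta_rot":[0,0,0],"xyz":[1,1,80],"hand":-1},{"delta_rot":[0,0,0],"xyz":[1,1,86],"hand":-1},{"delta_rot":[0,0,0],"xyz":[1,1,86],"hand":-1}]'|grep -E 'pos|for'
for i in 1 2; do python3 -m handwheel '[{"delta_rot":[0,0,0],"xyz":[0,0,0],"hand":1},{"delta_rot":[0,0,0],"xyz":[0,0,0],"hand":1},{"delta_rot":[0,0,0],"xyz":[0,0,0],"hand":1},{"delta_rot":[0,0,0],"xyz":[0,0,0],"hand":1},{"delta_rot":[0,0,0],"xyz":[0,0,0],"hand":1}]' | grep -E 'pos|force|open';done
python3 go.py .548 -.034 .09 9.4
```

```text
position: [0.4342, -0.089, -0.0207]
force: [0.1, -0.1, -1.0]
grasp_force: 0.0
position: [0.4335, -0.0887, -0.0211]
force: [0.3, 0.1, 0.5]
opening: 0.515
grasp_force: 0.0
position: [0.4335, -0.0887, -0.0211]
force: [1.3, 0.2, 2.2]
opening: 0.5
grasp_force: 30.0
pos [ 0.4335 -0.0887  0.0132] open 0.5 t 28.25 xyz [ 36. 122. -77.] rot [-0.     0.    -0.007]
```

```bash
python3 -m handwheel '[{"delta_rot":[0,0,0],"xyz":[0,0,-20],"hand":1},{"delta_rot":[0,0,0],"xyz":[0,0,-60],"hand":1},{"delta_rot":[0,0,0],"xyz":[8,25,-77],"hand":1},{"delta_rot":[0,0,0],"xyz":[20,70,-77],"hand":1},{"delta_rot":[0,0,0],"xyz":[36,115,-77],"hand":1}]'|grep -E 'pos|open'
python3 go.py .548 -.034 .03 9.4
python3 -m handwheel '[{"delta_rot":[0,0,0],"xyz":[0,7,10],"hand":1},{"delta_rot":[0,0,0],"xyz":[0,7,30],"hand":1},{"delta_rot":[0,0,0],"xyz":[0,7,50],"hand":1},{"delta_rot":[0,0,0],"xyz":[0,7,58],"hand":1},{"delta_rot":[0,0,0],"xyz":[0,7,58],"hand":1}]'|grep -E 'pos|open'
python3 go.py .548 -.034 .0137 9.4
```

```text
position: [0.5425, -0.0349, 0.0561]
opening: 0.5
pos [ 0.5425 -0.0349  0.0904] open 0.5 t 28.875 xyz [ 0.  6. 60.] rot [ 0.     0.    -0.008]
position: [0.547, -0.0341, -0.003]
opening: 0.499
pos [ 0.547  -0.0341  0.0313] open 0.499 t 29.5 xyz [-0.  1. 18.] rot [-0.003 -0.001 -0.007]
```

```bash
python3 -m handwheel '[{"delta_rot":[0,0,0],"xyz":[0,0,8],"hand":1},{"delta_rot":[0,0,0],"xyz":[0,0,14],"hand":1},{"delta_rot":[0,0,0],"xyz":[0,0,17],"hand":1},{"delta_rot":[0,0,0],"xyz":[0,0,17.5],"hand":1},{"delta_rot":[0,0,0],"xyz":[0,0,17.5],"hand":-1}]'|grep -E 'pos|for'
python3 -m handwheel '[{"delta_rot":[0,0,0],"xyz":[0,0,0],"hand":-1},{"delta_rot":[0,0,0],"xyz":[0,0,0],"hand":-1},{"delta_rot":[0,0,0],"xyz":[0,0,0],"hand":-1},{"delta_rot":[0,0,0],"xyz":[0,0,-20],"hand":-1},{"delta_rot":[0,0,0],"xyz":[0,0,-60],"hand":-1}]'|grep -E 'pos|for'
python3 -m handwheel '[{"delta_rot":[0,0,0],"xyz":[0,0,-55],"hand":-1},{"delta_rot":[0,0,0],"xyz":[0,0,-100],"hand":-1},{"delta_rot":[0,0,0],"xyz":[0,-50,-130],"hand":-1},{"delta_rot":[0,0,0],"xyz":[0,-90,-130],"hand":-1},{"delta_rot":[0,0,0],"xyz":[0,-90,-130],"hand":-1}]'|grep -E 'pos|for'
python3 - <<'E'
from h import *
im=cv2.imread("pics/top0.png"); b=cap("top"); s=cv2.imread("pics/scene0.png")
cv2.imwrite("pics/s8.png",np.hstack([cv2.resize(im[222:254,394:430],(400,356),interpolation=cv2.INTER_CUBIC),cv2.resize(s[108:152,240:290],(400,356),interpolation=cv2.INTER_CUBIC)]))
E
```

```text
position: [0.5487, -0.0341, -0.0194]
force: [0.7, 0.2, 0.3]
grasp_force: 0.0
position: [0.547, -0.0337, 0.0396]
force: [-0.2, 0.3, 1.2]
grasp_force: 0.0
position: [0.456, -0.0475, 0.1706]
force: [0.8, 0.8, 0.3]
grasp_force: 0.0
```

View pics/s8.png

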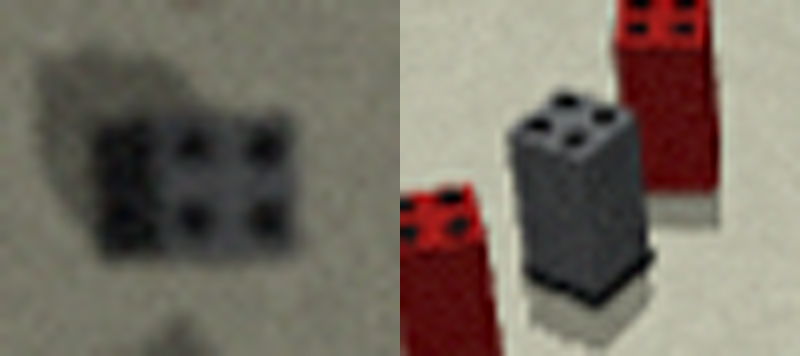

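```bash
python3 - <<'E'
from h import *
print("top",ray("top",[[414.6,238.3]],.07),"scene",ray("scene",[[261.4,123]],.07))
P=ray("top",[[394+195/11.11,222+145/11.11],[394+265/11.11,222+145/11.11]],.07);d=P[0]-P[1];print(np.degrees(np.arctan2(-d[0],d[1])))
P=ray("scene",[[240+(a-400)/8,108+c/8.09] for a,c in((566,102),(603,117),(540,126),(575,140))],.07);print(P)
E
python3 go.py .428 -.305 .2 -90
```

```text
top [[ 0.42752554 -0.3043004   0.07      ]] scene [[ 0.42741155 -0.30101232  0.07      ]]
1.218175242051378
[[ 0.4180979  -0.31076294  0.07      ]
 [ 0.41869941 -0.29274261  0.07      ]
 [ 0.43612657 -0.30893438  0.07      ]
 [ 0.43648442 -0.29214668  0.07      ]]
pos [ 0.4586 -0.0481  0.2051] open 1.0 t 31.425 xyz [-249.  -70.    5.] rot [ 0.    -0.     1.727]
```

Both views agree: stand at (0.4275, -0.303), yaw about 1–2°. I'll approach with the jaws closing along y, clear of the red ones.

```bash
python3 -m handwheel '[{"delta_rot":[0,0,0.18],"xyz":[-25,-7,0],"hand":-1},{"delta_rot":[0,0,0.36],"xyz":[-50,-14,0],"hand":-1},{"delta_rot":[0,0,0.54],"xyz":[-75,-21,0],"hand":-1},{"delta_rot":[0,0,0.72],"xyz":[-100,-28,0],"hand":-1},{"delta_rot":[0,0,0.9],"xyz":[-125,-35,0],"hand":-1}]'|grep pos
python3 go.py .4275 -.303 .2 -89
```

```text
position: [0.4459, -0.1785, 0.1701]
pos [ 0.4459 -0.1785  0.2044] open 0.996 t 32.05 xyz [-104.   71.    4.] rot [ 0.001 -0.001  0.805]
```

```bash
python3 -m handwheel '[{"delta_rot":[0,0,0.18],"xyz":[-25,17,0],"hand":-1},{"delta_rot":[0,0,0.36],"xyz":[-50,34,0],"hand":-1},{"delta_rot":[0,0,0.54],"xyz":[-75,51,0],"hand":-1},{"delta_rot":[0,0,0.7],"xyz":[-100,68,0],"hand":-1},{"delta_rot":[0,0,0.805],"xyz":[-104,71,4],"hand":-1}]'|grep pos
python3 go.py .4275 -.303 .11 -89
python3 -m handwheel '[{"delta_rot":[0,0,0],"xyz":[0,0,30],"hand":-1},{"delta_rot":[0,0,0],"xyz":[0,0,60],"hand":-1},{"delta_rot":[0,0,0],"xyz":[0,0,85],"hand":-1},{"delta_rot":[0,0,0],"xyz":[0,0,90],"hand":-1},{"delta_rot":[0,0,0],"xyz":[0,0,90],"hand":-1}]'|grep pos
python3 go.py .4275 -.303 .03 -89
```

```text
position: [0.428, -0.3052, 0.1663]
pos [ 0.428  -0.3052  0.2006] open 0.998 t 32.675 xyz [-1. -2. 91.] rot [ 0.003 -0.002 -0.   ]
position: [0.4271, -0.3022, 0.0762]
pos [ 0.4271 -0.3022  0.1105] open 1.002 t 33.3 xyz [ 0.  1. 80.] rot [ 0.    -0.     0.006]
```

```bash
python3 -m handwheel '[{"delta_rot":[0,0,0],"xyz":[0,0,25],"hand":-1},{"delta_rot":[0,0,0],"xyz":[0,0,50],"hand":-1},{"delta_rot":[0,0,0],"xyz":[0,0,72],"hand":-1},{"delta_rot":[0,0,0],"xyz":[0,0,80],"hand":-1},{"delta_rot":[0,0,0],"xyz":[0,0,80],"hand":-1}]'|grep -E 'pos|for'
for i in 1 2; do python3 -m handwheel '[{"delta_rot":[0,0,0],"xyz":[0,0,0],"hand":1},{"delta_rot":[0,0,0],"xyz":[0,0,0],"hand":1},{"delta_rot":[0,0,0],"xyz":[0,0,0],"hand":1},{"delta_rot":[0,0,0],"xyz":[0,0,0],"hand":1},{"delta_rot":[0,0,0],"xyz":[0,0,0],"hand":1}]' | grep -E 'pos|force|open';done
python3 go.py .653 .167 .19 -88
python3 - <<'E'
from h import *
# readout top-face: dark component above bench, from the first pictures
im=cv2.imread("pics/top0.png"); V=im.max(2); m=(V<75).astype(np.uint8); m=cv2.morphologyEx(m,cv2.MORPH_CLOSE,np.ones((7,7)))
n,l,st,ce=cv2.connectedComponentsWithStats(m); i=l[185,262]; ys,xs=np.where(l==i); k=(xs<290)
for z in(0,.045):
    print(z,cv2.minAreaRect(ray("top",np.c_[xs,ys][k],z)[:,:2].astype(np.float32)*1000))
cv2.imwrite("pics/s9.png",np.hstack([cv2.resize(im[160:210,215:285],(420,300),interpolation=cv2.INTER_CUBIC),cv2.resize(cv2.imread("pics/scene0.png")[195:255,345:421],(380,300),interpolation=cv2.INTER_CUBIC)]))
E
```

```text
position: [0.4269, -0.3021, -0.0032]
force: [0.2, 0.0, 0.2]
grasp_force: 0.0
position: [0.4264, -0.3017, -0.0036]
force: [0.5, -0.3, -0.3]
opening: 0.519
grasp_force: 0.0
position: [0.4266, -0.3019, -0.0036]
force: [-0.4, -1.0, -0.4]
opening: 0.41
grasp_force: 30.0
pos [ 0.4266 -0.3019  0.0307] open 0.41 t 35.175 xyz [ 237. -464. -159.] rot [ 0.    -0.    -0.012]
0 ((580.1132202148438, 171.25367736816406), (67.77965545654297, 128.0486297607422), 1.3061498403549194)
0.045 ((572.4705810546875, 163.20274353027344), (65.03045654296875, 122.85494232177734), 1.3061383962631226)
```

View pics/s9.png

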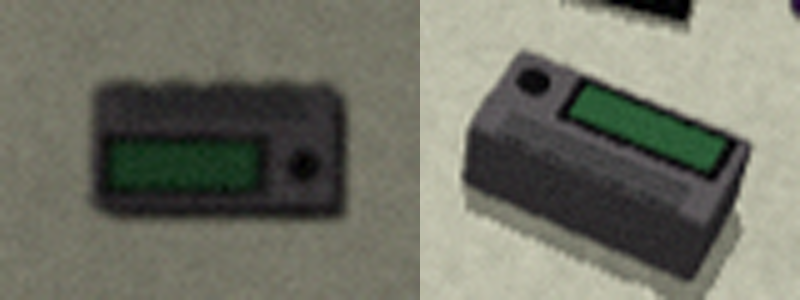

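```bash
python3 - <<'E'
from h import *
s=np.array([(525,50),(750,147),(697,218),(468,128)],float); s=np.c_[(s[:,0]-420)/5+345,s[:,1]/5+195]
t=np.array([(342,205),(95,203),(95,87),(342,90)],float)/6+[215,160]
for n,p in(("scene",s),("top",t)):
    P=ray(n,p,.045)[:,:2]*1000; print(n,P.round(1).tolist(),"c",P.mean(0).round(1),"sizes",[round(float(np.linalg.norm(P[i]-P[i-1])),1) for i in range(4)])
    for a,b in((0,1),(3,2)): d=P[b]-P[a]; print("yaw",np.degrees(np.arctan2(-d[0],d[1])).round(1))
E
python3 -m handwheel '[{"delta_rot":[0,0,0],"xyz":[0,0,-20],"hand":1},{"delta_rot":[0,0,0],"xyz":[0,0,-60],"hand":1},{"delta_rot":[0,0,0],"xyz":[0,0,-110],"hand":1},{"delta_rot":[0,0,0],"xyz":[0,0,-160],"hand":1},{"delta_rot":[0,0,0],"xyz":[22,-44,-160],"hand":1}]'|grep -E 'pos|open'
python3 go.py .653 .167 .19 -88
```

```text
scene [[547.8, 111.2], [549.0, 227.9], [601.8, 223.7], [608.1, 111.5]] c [576.7 168.6] sizes [60.4, 116.8, 52.9, 112.3]
yaw -0.6
yaw 3.2
top [[546.7, 101.2], [545.1, 220.4], [602.1, 223.7], [603.4, 103.5]] c [574.3 162.2] sizes [56.7, 119.2, 57.2, 120.2]
yaw 0.8
yaw 0.6
position: [0.4498, -0.2613, 0.1604]
opening: 0.409
pos [ 0.4498 -0.2613  0.1947] open 0.409 t 35.8 xyz [ 211. -425.    3.] rot [ 0.008 -0.008 -0.017]
```

Readout is around (0.575, 0.164), yaw about 1°, with sizes within a few mm of the drawing. The stand target is (0.653, 0.1655).

```bash
python3 -m handwheel '[{"delta_rot":[0,0,0],"xyz":[25,-50,0],"hand":1},{"delta_rot":[0,0,0],"xyz":[50,-100,0],"hand":1},{"delta_rot":[0,0,0],"xyz":[75,-150,0],"hand":1},{"delta_rot":[0,0,0],"xyz":[100,-200,0],"hand":1},{"delta_rot":[0,0,0],"xyz":[125,-250,0],"hand":1}]'|grep -E 'pos|open'
python3 go.py .653 .1655 .19 -89
python3 -m handwheel '[{"delta_rot":[0,0,0],"xyz":[25,-50,0],"hand":1},{"delta_rot":[0,0,0],"xyz":[50,-100,0],"hand":1},{"delta_rot":[0,0,0],"xyz":[75,-150,0],"hand":1},{"delta_rot":[0,0,0],"xyz":[87,-175,0],"hand":1},{"delta_rot":[0,0,0],"xyz":[87,-175,0],"hand":1}]'|grep -E 'pos|open'
python3 go.py .653 .1655 .06 -89
```

```text
position: [0.5661, -0.0023, 0.1557]
opening: 0.411
pos [ 0.5661 -0.0023  0.19  ] open 0.411 t 36.425 xyz [  91. -166.   -0.] rot [-0.001  0.002  0.005]
position: [0.6488, 0.1748, 0.1551]
opening: 0.411
pos [0.6488 0.1748 0.1894] open 0.411 t 37.05 xyz [  4.   9. 129.] rot [-0.     0.002  0.009]
```

```bash
python3 -m handwheel '[{"delta_rot":[0,0,0],"xyz":[4,9,20],"hand":1},{"delta_rot":[0,0,0],"xyz":[4,9,60],"hand":1},{"delta_rot":[0,0,0],"xyz":[4,9,100],"hand":1},{"delta_rot":[0,0,0],"xyz":[4,9,125],"hand":1},{"delta_rot":[0,0,0],"xyz":[4,9,129],"hand":1}]'|grep -E 'pos|open'
python3 -m handwheel '[{"delta_rot":[0,0,0],"xyz":[0,0,8],"hand":1},{"delta_rot":[0,0,0],"xyz":[0,0,14],"hand":1},{"delta_rot":[0,0,0],"xyz":[0,0,18],"hand":1},{"delta_rot":[0,0,0],"xyz":[0,0,18],"hand":1},{"delta_rot":[0,0,0],"xyz":[0,0,18],"hand":1}]'|grep -E 'pos|open'
python3 go.py .653 .1655 .0313 -89
```

```text
position: [0.6506, 0.1611, 0.0237]
opening: 0.414
position: [0.6541, 0.1638, 0.0098]
opening: 0.417
pos [0.6541 0.1638 0.0441] open 0.417 t 38.3 xyz [-1. -2. 13.] rot [-0.    -0.001  0.006]
```

```bash
python3 -m handwheel '[{"delta_rot":[0,0,0],"xyz":[0,-2,5],"hand":1},{"delta_rot":[0,0,0],"xyz":[0,-2,10],"hand":1},{"delta_rot":[0,0,0],"xyz":[0,-2,13],"hand":1},{"delta_rot":[0,0,0],"xyz":[0,-2,13],"hand":1},{"delta_rot":[0,0,0],"xyz":[0,-2,13],"hand":-1}]'|grep -E 'pos|for'
python3 -m handwheel '[{"delta_rot":[0,0,0],"xyz":[0,0,0],"hand":-1},{"delta_rot":[0,0,0],"xyz":[0,0,0],"hand":-1},{"delta_rot":[0,0,0],"xyz":[0,0,0],"hand":-1},{"delta_rot":[0,0,0],"xyz":[0,0,-20],"hand":-1},{"delta_rot":[0,0,0],"xyz":[0,0,-60],"hand":-1}]'|grep -E 'pos|for'
python3 -m handwheel '[{"delta_rot":[0,0,0],"xyz":[0,0,-50],"hand":-1},{"delta_rot":[0,0,0],"xyz":[0,0,-100],"hand":-1},{"delta_rot":[0,0,0],"xyz":[-50,0,-120],"hand":-1},{"delta_rot":[0,0,0],"xyz":[-100,0,-120],"hand":-1},{"delta_rot":[0,0,0],"xyz":[-150,0,-120],"hand":-1}]'|grep -E 'pos|for'
python3 -m handwheel '[{"delta_rot":[0,0,0],"xyz":[-40,-30,0],"hand":-1},{"delta_rot":[0,0,0],"xyz":[-75,-65,0],"hand":-1},{"delta_rot":[0,0,0],"xyz":[-90,-110,0],"hand":-1},{"delta_rot":[0,0,0],"xyz":[-90,-150,0],"hand":-1},{"delta_rot":[0,0,0],"xyz":[-90,-150,0],"hand":-1}]'|grep -E 'pos|for'
python3 - <<'E'
from h import *
a=cap("scene"); b=cap("top")
cv2.imwrite("pics/s10.png",np.hstack([cv2.resize(a[120:260,220:420],(400,280),interpolation=cv2.INTER_CUBIC),cv2.resize(b[120:260,200:400],(400,280),interpolation=cv2.INTER_CUBIC)]))
E
```

```text
position: [0.6542, 0.1656, -0.0035]
force: [0.4, -0.4, -0.5]
grasp_force: 0.0
position: [0.6525, 0.1655, 0.0562]
force: [0.5, -0.2, 0.3]
grasp_force: 0.0
position: [0.5029, 0.1622, 0.1784]
force: [-0.1, -0.3, -0.2]
grasp_force: 0.0
position: [0.4108, 0.3126, 0.178]
force: [-0.1, -0.6, 0.2]
grasp_force: 0.0
```

View pics/s10.png

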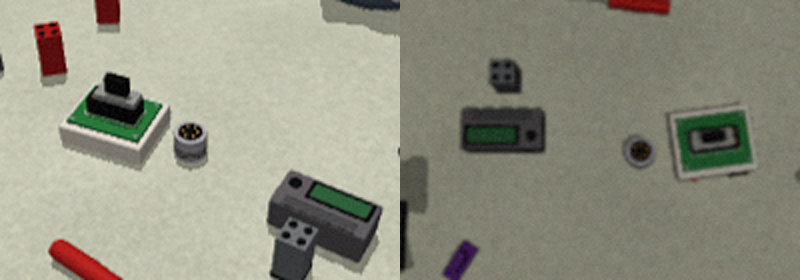

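Everything stands: plug at top px (319.5,195), stand at (251.5,156), weight on header on board. I'll check the numbers.

Run:
```python
from h import *
from hd import header
c,s=np.cos(np.radians(9.4)),np.sin(np.radians(9.4)); R=np.array([[c,s],[-s,c]]); T=np.array([.5665,-.1445])
P=ray("top",[[319.5,195.]],.036)[0,:2]; Q=ray("scene",[[220+190/2,120+130/2]],.036)[0,:2]
print("plug",P,R@(P-T),Q,R@(Q-T)); print("cmd",R@(np.array([.5482,-.034])-T))
P=ray("top",[[251.5,156.3]],.07)[0,:2];Q=ray("scene",[[220+296/2,120+234/2]],.07)[0,:2];print("stand rel readout",P-[.575,.164],Q-[.575,.164])
print(header(.06), bot.read_state()["time_s"])
```

```text
plug [ 0.54867193 -0.03675705] [8.54725204e-06 1.09207981e-01] [ 0.54425095 -0.03777152] [-0.00451876  0.1089292 ]
cmd [-6.75172971e-06  1.12005089e-01]
stand rel readout [ 0.07688181 -0.00246053] [0.08125762 0.00318859]
(array([ 565.70715, -142.2426 ], dtype=float32), ((564.4505615234375, -142.15106201171875), (33.34200668334961, 70.67101287841797), 7.663272380828857)) 40.95
```

All within tolerance. Handing in.

```bash
python3 -c "
from rig import workorder; print(workorder.hand_in())"
```

```text
the job is handed in; nothing more can be done
None
```

I finished the test station and handed it in at about 41 s of the 120 s: header and weight on the board, plug and probe stand in place, all within tolerance by my camera checks. The judge's verdict wasn't returned.

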